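# Pour brass blanks from a chute scoop into the polishing jar

## Robot

A 6-joint arm with a two-finger parallel gripper is mounted at the origin on the work surface. World frame = base frame: x ahead of the robot, y to its left, z up, the work surface at z = 0. Lengths are in mm, angles in rad, forces in N, time in s.
With the tool pointing down it reaches from about 225 to 875 mm from the base axis. Payload 3.4 kg.
Tool frame: the origin (TCP) lies on the mounting face of the last link; the fingertips stand 173 mm ahead of it and the grasp point (between the pads) lies tcp_to_grasp ahead of it (tcp_to_grasp is the distance from the TCP to the grasp point, in mm); z points along the fingers, y is the line along which they close (so a half turn about z gives the same grasp; the last joint's range is limited). The gripper opens to 85 mm and grips with 20 to 120 N. Pads are 22 mm wide; open, the fingers measure 114 mm over their backs; the gripper's body (76 mm by 85 mm) begins 54 mm behind the grasp point. The pads swing forward as they close: fully open they stand 13 mm farther back than shut.
Start: joints at [-0.121, 0.276, 1.505, -0, 1.361, -0.121], TCP at [575.017, -0.007, 404.728] pointing down, gripper open.
Joint ranges: [-2.89, 2.89], [-0.75, 2.08], [0.22, 2.7], [-1.18, 4.32], [0.11, 2.71], [-2.7, 2.7]. Speed limits (rad/s): [2.57, 2.57, 3.14, 3.14, 3.14, 3.14].

## Interface

Orientations are given as a rotation vector (axis times angle).
In Python, from workcell import * gives the robot as it stands.
- The arm moves only by the tool arm_command, never from a script. Its argument "targets" is a list of rows, each a list of 7 numbers: the closure, from -1 (fully open) to 1 (shut), then the shift along the tool's x, y, z normalised to -1 to 1, where 1 is 50 cm, then the turn, a rotation vector about the tool's x, y, z normalised to -1 to 1, where 1 is 30 degrees. A call has exactly 8 rows; each row is the pose to reach, as a shift and turn from the pose commanded when the call began, along the tool's axes at that moment; what a row does not reach only later rows make up. A row lasts 1/10 s, in which the tool goes at most 50 mm and 8.59 degrees, less where a joint would pass 70% of its speed; a pose out of reach is approached as far as the arm can. A call with a number of a shift or a turn outside -1 to 1 is refused whole. A call with a gripper value outside its range is refused whole. The fingers move at their own pace and stop on an object; the grip force is fixed at half the most. Time passes only in rows, so rows that repeat a pose let the fingers close, or fill a call up. It gives the time, the measured TCP pose, the force, the opening and the grip force at its end, in the units of the state.
- get_obs(): the state, without advancing time (a new reading comes with each control period).
- grab_frame(name): name is "scene" or "side" or "wrist"; returns the picture (420x560x3 uint8, blue, green, red); there is no depth.
- get_calibration(name): a dict with "camera_matrix" (3x3 intrinsics, pixels), "R" (3x3) and "t" (3): a world point X has camera coordinates R X + t; the wrist camera has in their place "mount" (4x4, takes a point from camera to tool coordinates, whose origin is the TCP and whose axes are the flange's). Camera axes: x right, y down, z forward; pixel columns grow to the right and rows downward; lengths in mm; the calibration is good to about 2 mm. A picture is of the moment at which its call begins: read the wrist's pose just before it. get_calibration takes no time and is no camera call.
- job_done(): hands the job in; it is judged then, once.
The state is a dict: "time": time; "qpos": joint angles; "joint_velocities": joint speeds; "joint_efforts": joint torques, N m; "tcp_pos": TCP position; "eef_rot": TCP orientation; "force": force on the tool from outside, world axes, zero at the start; "ft_torque": the same for the moment, N m; "width": finger opening in mm; "finger_force": force on a finger pad.
Only numpy, scipy, OpenCV 4.12 (cv2) and the standard library are available. Lean on these libraries where they do the work, as an engineer would, in place of code of your own. Each camera call takes 0.05 s, during which the arm holds its last target. There are 200 camera calls.

## Task

Take the chute-shaped scoop off its rest by its handle with the four brass blanks in it, rest the lip of its spout gently on the rim of the open jar, then tip the scoop until all four blanks have slid into the jar. Lay the empty scoop back flat on its rest the way it lay, spout pointing the same way, and let go; do not touch the blanks with the gripper, do not shove or tip the jar, and leave the closed jar, the steel mandrel and the pliers alone.

Things in the scene. Friction and masses are not known exactly. Their poses are not given: they have to be found in the camera images.
- scoop: Straight aluminium chute with a black handle, 160 mm long, 30 mm wide, loose, about 0.16 kg. Origin: centre of its flat underside; +x runs to the open spout, z up. Walls 20 mm high, 3 mm thick, floor 4 mm; channel 24 mm wide from x = -62 mm (closed) to x = +80 mm (open, no stop). A foot 48 mm wide, 4 mm thick spans x = -76 to -16 mm. It starts lying on the rest, within 13 mm of its centre.
- scoop_grip (a point): Good grasp point on the scoop's handle; in the scoop's frame x = -92, y = 0, z = 51 mm, same axes. The handle is a flat bar 16 mm thick (in the x-z plane), 40 mm wide (along y), 75 mm long, rising from x = -70, z = 6 mm and leaning back 26 degrees from the scoop's z axis, its top at x = -103, z = 73 mm. This point lies on its middle line, 50 mm up the bar and 25 mm below its end.
- scoop_lip (a point): Middle of the lower edge of the spout's open end; in the scoop's frame x = +80 mm, y = 0, z = 0. The blanks begin to slide in the chute at a slope somewhere between 22 and 36 degrees (friction varies).
- rest: Fixed dark wooden block with a cork top, 110 x 80 x 40 mm, on which the scoop lies along the block's x axis, the handle sticking out past its -x end and the spout past its +x end. Origin: centre of its underside; top at z = 40 mm.
- blank0: One of the four like brass blanks: disc 18 mm across, 10 mm thick, about 20 g, loose, lying flat in single file in the chute's channel. Origin: centre of its underside. Order 0 to 3 from the closed end to the spout.
- blank1: One of the four like brass blanks: disc 18 mm across, 10 mm thick, about 20 g, loose, lying flat in single file in the chute's channel. Origin: centre of its underside. Order 0 to 3 from the closed end to the spout.
- blank2: One of the four like brass blanks: disc 18 mm across, 10 mm thick, about 20 g, loose, lying flat in single file in the chute's channel. Origin: centre of its underside. Order 0 to 3 from the closed end to the spout.
- blank3: One of the four like brass blanks: disc 18 mm across, 10 mm thick, about 20 g, loose, lying flat in single file in the chute's channel. Origin: centre of its underside. Order 0 to 3 from the closed end to the spout.
- jar: Open amber polishing jar, loose, about 0.4 kg, 100 mm high: body 80 mm across up to 66 mm, shoulder, then a neck 52 mm across outside from 84 mm to the rim, wall 4 mm (mouth 44 mm across inside), inner floor at 6 mm. Origin: centre of its underside.
- jar_mouth (a point): Centre of the open jar's mouth, level with its rim, 100 mm above the jar's underside.
- closed_jar: Bystander: amber jar with a black lid, 72 mm across, 100 mm high, loose. Origin: centre of its underside.
- mandrel: Bystander: upright tapered steel mandrel on a round foot 60 mm across, 130 mm high, loose. Origin: centre of its underside.
- pliers: Bystander: yellow-handled pliers lying flat, 160 mm long, 45 mm wide, 13 mm high, loose. Origin: underside near the pivot, jaws towards +x.
Not all that is in view belongs to the job. What is shaped like the jar but blue, pink or purple is not meant.

How it is judged:
By the outcome, as a careful person would: the job done as asked, in the order asked, and still so for the second after the job is handed in, with the robot touching nothing.
It also fails if it takes over 61 s, if anything falls off the work surface, if the arm or the gripper's body presses on something with over 40 N, if the wrist force passes 120 N, or if a joint passes its speed limit or range.

## Working session

There is one attempt and no reset: what is moved stays moved. The work goes in short steps, Python scripts to look and compute and a tool call to move; the robot and the scene stay as the last step left them, time stands still between calls to the robot, and variables do not carry over. Pictures are saved under pics/ and viewed, at most 10 in all, crops included, and the job is handed in when it is done.

Besides the shell and the picture viewer there is one more tool, called as name([rows], argument=value, ...), one row to a line, values as JSON. arm_command: Moves the arm, as the interface text tells. Its arguments: {"type":"object","properties":{"targets":{"type":"array"}},"required":["targets"]}

```bash
mkdir -p pics; ls; python3 - <<'E'
from workcell import *
import cv2, numpy as np
o=get_obs(); print(o)
for n in ("scene","side"):
    cv2.imwrite(f"pics/{n}0.png",grab_frame(n)); c=get_calibration(n); print(n,c)
print(get_calibration("wrist"))
try: print(tcp_to_grasp)
except Exception as e: print(e)
E
```

```text
pics
{'time': 0.0, 'qpos': array([-1.21005377e-01,  2.76606300e-01,  1.50611409e+00, -1.35777563e-05,
        1.36071348e+00, -1.21035419e-01]), 'joint_velocities': array([-0.00128473,  0.00087722, -0.00078354, -0.00079373, -0.0016018 ,
        0.00021736]), 'joint_efforts': array([ 6.20495921e-04, -4.16768074e+01, -2.45808578e+01, -1.52056768e-04,
        1.11346930e-02,  1.69860516e-05]), 'tcp_pos': array([5.74793766e+02, 1.40407741e-02, 4.03840567e+02]), 'eef_rot': array([-2.22038537e+00, -2.22045839e+00,  1.79882279e-03]), 'force': array([ 0.39212912, -0.98451284,  0.82978936]), 'ft_torque': array([0.04713626, 0.01710703, 0.00428823]), 'finger_force': 0.0, 'width': 85.17614359150487}
scene {'camera_matrix': array([[441.61973361,   0.        , 279.14754091],
       [  0.        , 441.61973361, 214.89393679],
       [  0.        ,   0.        ,   1.        ]]), 'R': array([[-0.19127128,  0.98133067, -0.02013477],
       [ 0.58725767,  0.09797746, -0.8034481 ],
       [-0.78647551, -0.16550084, -0.59503423]]), 't': array([ 188.78870497, -284.09030324, 1388.69297212])}
side {'camera_
[... 213 characters left out ...]
9],
       [-0.0251955 ,  0.66920179, -0.74265345],
       [ 0.0443968 , -0.74140727, -0.66958508]]), 't': array([607.63591551, 153.67200174, 885.62846919])}
{'camera_matrix': array([[310.344391  ,   0.        , 273.73000919],
       [  0.        , 310.344391  , 210.56858838],
       [  0.        ,   0.        ,   1.        ]]), 'mount': array([[-1.14278871e-04, -9.64043402e-01, -2.65744812e-01,
         6.70886940e+01],
       [ 9.99998893e-01,  2.84065040e-04, -1.46053565e-03,
         7.79235605e-01],
       [ 1.48350857e-03, -2.65744685e-01,  9.64042303e-01,
         3.03367975e+01],
       [ 0.00000000e+00,  0.00000000e+00,  0.00000000e+00,
         1.00000000e+00]])}
154.70000000000002
```

View pics/scene0.png

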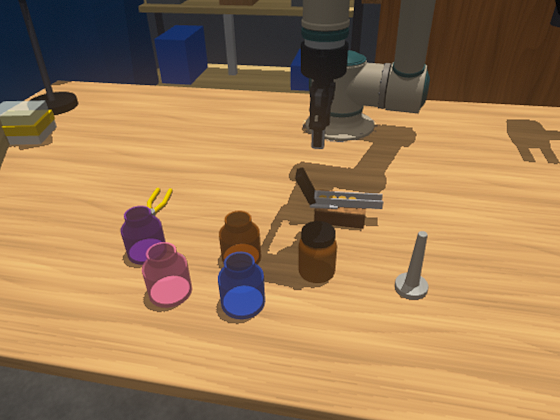

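View pics/side0.png

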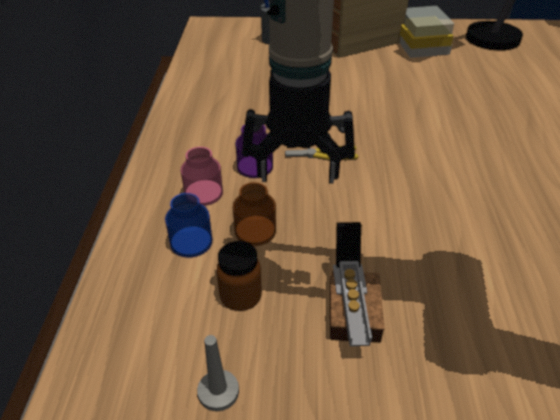

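The scene view shows the scoop (handle top about (302,172), spout end (382,202)) and the open amber jar (rim about (238,218)). The closed jar is at (318,235). In the side view the same things are at handle (348,225), spout (358,342), jar rim (253,190) and closed lid (238,255). I'll triangulate these roughly first.

```bash
cat > h.py <<'E'
from workcell import *
import cv2, numpy as np
from scipy.spatial.transform import Rotation as Ro
def cam(n):
    c=get_calibration(n); K=c["camera_matrix"]
    if n=="wrist":
        o=get_obs(); T=np.eye(4); T[:3,:3]=Ro.from_rotvec(o["eef_rot"]).as_matrix(); T[:3,3]=o["tcp_pos"]
        M=T@c["mount"]; return K,M[:3,:3].T,-M[:3,:3].T@M[:3,3]
    return K,c["R"],c["t"]
def ray(C,p):
    K,R,t=C; d=R.T@np.linalg.solve(K,[p[0],p[1],1.]); return -R.T@t,d/np.linalg.norm(d)
def onz(C,p,z):
    o,d=ray(C,p); return o+d*(z-o[2])/d[2]
def tri(Cs,ps):
    A=np.zeros((3,3));b=np.zeros(3)
    rs=[ray(C,p) for C,p in zip(Cs,ps)]
    for o,d in rs:
        P=np.eye(3)-np.outer(d,d);A+=P;b+=P@o
    X=np.linalg.solve(A,b); return X,[np.linalg.norm((np.eye(3)-np.outer(d,d))@(X-o)) for o,d in rs]
def proj(C,X):
    K,R,t=C; x=K@(R@np.asarray(X,float)+t); return x[:2]/x[2]
E
python3 - <<'E'
from h import *
np.set_printoptions(precision=1,suppress=True)
S,D=cam("scene"),cam("side")
for n,a,b in [("handletop",(300,171),(348,226)),("lip",(382,204),(358,342)),("jarrim",(238,218),(254,191)),("lid",(318,230),(238,254)),("mandreltop",(423,235),(210,340)),("purple",(136,212),(253,132)),("blue",(240,262),(186,203))]:
    X,r=tri([S,D],[a,b]); print(n,X,np.array(r))
W=cam("wrist"); cv2.imwrite("pics/w0.png",grab_frame("wrist"))
E
```

```text
handletop [490.9 -47.6 113.6] [2.4 2.4]
lip [481.5 129.5  45.3] [1.7 1.7]
jarrim [ 652.  -143.3   98.4] [0.3 0.3]
lid [664.8  11.2  99.7] [0.2 0.2]
mandreltop [681.8 189.6 126.8] [1.3 1.3]
purple [ 668.5 -342.4   95.3] [4.8 4.8]
blue [ 768.2 -108.4   96.5] [0.7 0.7]
```

View pics/w0.png

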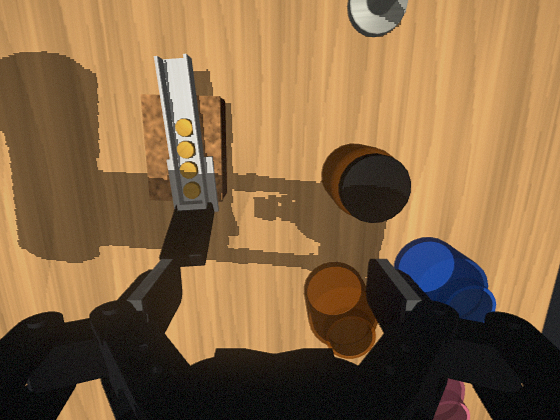

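The wrist view shows the scoop end-on: spout wall corners near (156,57) and (187,55), the handle's back edge near (163,262) to (207,265), and the amber jar rim around (335,290). The triangulated heights agree with the given sizes. Next I'll work out the scoop pose and the first move.

```bash
cat >> h.py <<'E'
np.set_printoptions(precision=3,suppress=True)
TG=154.7
def toolR(yaw,pitch):
    "tool axes for scoop yaw, nose-down pitch (deg), handle held along bar"
    Rs=Ro.from_euler("z",yaw,degrees=True)*Ro.from_euler("y",pitch,degrees=True)
    s,c=np.sin(np.radians(26)),np.cos(np.radians(26))
    return Rs.as_matrix()@np.array([[0,c,s],[1,0,0],[0,s,-c]])
def delta(p,R):
    "normalised shift, turn to TCP target p,R from measured pose"
    o=get_obs(); R0=Ro.from_rotvec(o["eef_rot"]).as_matrix()
    sh=R0.T@(np.asarray(p)-o["tcp_pos"])/500; tu=np.degrees(Ro.from_matrix(R0.T@R).as_rotvec())/30
    return sh,tu
E
python3 - <<'E'
from h import *
W=cam("wrist")
a=[onz(W,p,60) for p in ((156,57),(187,55))]; b=[onz(W,p,109.5) for p in ((163,262),(207,265))]
print(a,b)
lip=(a[0]+a[1])/2; hb=(b[0]+b[1])/2; d=(lip-hb)[:2]; print("width",np.linalg.norm((a[0]-a[1])[:2]),np.linalg.norm((b[0]-b[1])[:2]),"len(190)",np.linalg.norm(d),"yaw",np.degrees(np.arctan2(d[1],d[0])))
im=grab_frame("wrist"); hsv=cv2.cvtColor(im,cv2.COLOR_BGR2HSV)
print("jar rim",onz(W,(335,290),100))
E
```

```text
[array([465.906, 127.736,  60.   ]), array([494.685, 129.401,  60.   ])] [array([472.204, -55.167, 109.5  ]), array([512.818, -58.143, 109.5  ])]
width 28.827487056237192 40.723028489594505 len(190) 185.6259138442007 yaw 93.77322825109013
jar rim [635.014 -89.283 100.   ]
```

```bash
cat >> h.py <<'E'
def plan(grip,yaw,pitch,back=0,n=1):
    "print n calls (full call each) from measured pose to the pose with grasp point at grip"
    R=toolR(yaw,pitch); p=np.asarray(grip,float)-(TG+back)*R[:,2]
    o=get_obs(); R0=Ro.from_rotvec(o["eef_rot"]).as_matrix(); p0=o["tcp_pos"]
    w=Ro.from_matrix(R0.T@R).as_rotvec()
    for i in range(n):
        Ri=R0@Ro.from_rotvec(w*i/n).as_matrix()
        print("shift",Ri.T@(p-p0)/n/500,"turn",np.degrees(w)/n/30)
    print("target",p)
E
python3 - <<'E'
from h import *
plan((491.5,-40.8,91),93.8,0,100,4)
print(onz(cam("wrist"),(352,337),100))
E
```

```text
shift [-0.076 -0.038  0.042] turn [-0.166  0.177 -0.767]
shift [-0.058 -0.068  0.031] turn [-0.166  0.177 -0.767]
shift [-0.028 -0.088  0.02 ] turn [-0.166  0.177 -0.767]
shift [ 0.007 -0.094  0.011] turn [-0.166  0.177 -0.767]
target [ 498.9   -152.208  319.923]
[ 655.524 -143.38   100.   ]
```

arm_command([
  [-1, -0.076, -0.038, 0.042, -0.166, 0.177, -0.767],
  [-1, -0.076, -0.038, 0.042, -0.166, 0.177, -0.767],
  [-1, -0.076, -0.038, 0.042, -0.166, 0.177, -0.767],
  [-1, -0.076, -0.038, 0.042, -0.166, 0.177, -0.767],
  [-1, -0.076, -0.038, 0.042, -0.166, 0.177, -0.767],
  [-1, -0.076, -0.038, 0.042, -0.166, 0.177, -0.767],
  [-1, -0.076, -0.038, 0.042, -0.166, 0.177, -0.767],
  [-1, -0.076, -0.038, 0.042, -0.166, 0.177, -0.767],
])

```text
time: 1.0
tcp_pos: [556.2, -37.7, 383.8]
eef_rot: [-1.727, -2.612, -0.198]
force: [-0.3, 0.9, -0.9]
width: 85.3
finger_force: 0.0
```

arm_command([
  [-1, -0.058, -0.068, 0.031, -0.166, 0.177, -0.767],
  [-1, -0.058, -0.068, 0.031, -0.166, 0.177, -0.767],
  [-1, -0.058, -0.068, 0.031, -0.166, 0.177, -0.767],
  [-1, -0.058, -0.068, 0.031, -0.166, 0.177, -0.767],
  [-1, -0.058, -0.068, 0.031, -0.166, 0.177, -0.767],
  [-1, -0.058, -0.068, 0.031, -0.166, 0.177, -0.767],
  [-1, -0.058, -0.068, 0.031, -0.166, 0.177, -0.767],
  [-1, -0.058, -0.068, 0.031, -0.166, 0.177, -0.767],
])

```text
time: 1.8
tcp_pos: [537.4, -75.7, 362.9]
eef_rot: [-1.158, -2.886, -0.386]
force: [-0.5, 0.0, -0.4]
width: 85.1
finger_force: 0.0
```

arm_command([
  [-1, -0.028, -0.088, 0.02, -0.166, 0.177, -0.767],
  [-1, -0.028, -0.088, 0.02, -0.166, 0.177, -0.767],
  [-1, -0.028, -0.088, 0.02, -0.166, 0.177, -0.767],
  [-1, -0.028, -0.088, 0.02, -0.166, 0.177, -0.767],
  [-1, -0.028, -0.088, 0.02, -0.166, 0.177, -0.767],
  [-1, -0.028, -0.088, 0.02, -0.166, 0.177, -0.767],
  [-1, -0.028, -0.088, 0.02, -0.166, 0.177, -0.767],
  [-1, -0.028, -0.088, 0.02, -0.166, 0.177, -0.767],
])

```text
time: 2.6
tcp_pos: [518.3, -113.6, 342.0]
eef_rot: [-0.54, -3.033, -0.557]
force: [-0.5, -0.5, -0.2]
width: 85.6
finger_force: 0.0
```

arm_command([
  [-1, 0.007, -0.094, 0.011, -0.166, 0.177, -0.767],
  [-1, 0.007, -0.094, 0.011, -0.166, 0.177, -0.767],
  [-1, 0.007, -0.094, 0.011, -0.166, 0.177, -0.767],
  [-1, 0.007, -0.094, 0.011, -0.166, 0.177, -0.767],
  [-1, 0.007, -0.094, 0.011, -0.166, 0.177, -0.767],
  [-1, 0.007, -0.094, 0.011, -0.166, 0.177, -0.767],
  [-1, 0.007, -0.094, 0.011, -0.166, 0.177, -0.767],
  [-1, 0.007, -0.094, 0.011, -0.166, 0.177, -0.767],
])

```text
time: 3.4
tcp_pos: [499.5, -151.7, 321.1]
eef_rot: [0.101, -3.046, -0.703]
force: [-0.1, -0.6, -0.3]
width: 85.3
finger_force: 0.0
```

```bash
python3 - <<'E'
from h import *
o=get_obs(); print(o["time"],o["qpos"],o["tcp_pos"],o["force"])
W=cam("wrist"); cv2.imwrite("pics/w1.png",grab_frame("wrist"))
plan((491.5,-40.8,91),93.8,0,0,1)
d=np.array([np.cos(np.radians(93.8)),np.sin(np.radians(93.8)),0]);n=np.array([-d[1],d[0],0]);O=np.array([485.4,51,40])
for x,y,z in [(80,15,20),(80,-15,20),(-110,20,69.5),(-110,-20,69.5),(-96,20,76.5),(-96,-20,76.5)]: print((x,y,z),proj(W,O+x*d+y*n+[0,0,z]))
E
```

```text
3.4 [-0.561  0.326  1.703  0.369  1.402 -2.314] [ 499.468 -151.737  321.052] [-0.112 -0.617 -0.338]
shift [ 0.001 -0.002  0.202] turn [-0.     0.001  0.001]
target [ 495.994 -108.467  230.043]
(80, 15, 20) [405.544 174.687]
(80, -15, 20) [402.452 202.085]
(-110, 20, 69.5) [260.301 196.921]
(-110, -20, 69.5) [260.983 252.945]
(-96, 20, 76.5) [283.933 196.965]
(-96, -20, 76.5) [283.455 253.027]
```

View pics/w1.png

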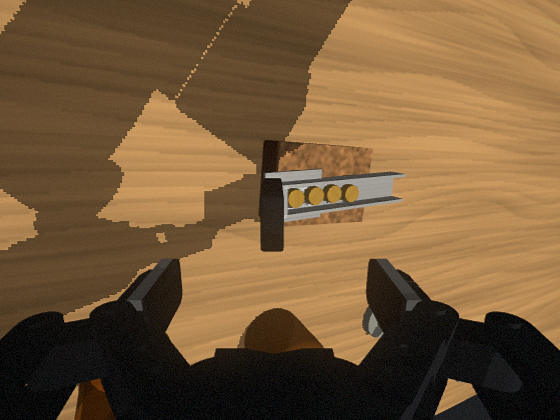

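The handle's end is at columns 260–284, rows about 196–251, and the spout corners are at (405,174) and (402,201). All are within 2 px of prediction, so I'm descending and gripping.

arm_command([
  [-1, 0, 0, 0.04, 0, 0, 0],
  [-1, 0, -0.001, 0.09, 0, 0, 0],
  [-1, 0, -0.001, 0.14, 0, 0, 0],
  [-1, 0, -0.002, 0.17, 0, 0, 0],
  [-1, 0, -0.002, 0.19, 0, 0, 0],
  [-1, 0, -0.002, 0.2, 0, 0, 0],
  [-1, 0, -0.002, 0.202, 0, 0, 0],
  [-1, 0, -0.002, 0.202, 0, 0, 0],
])

```text
time: 4.25
tcp_pos: [497.0, -109.0, 230.0]
eef_rot: [0.102, -3.047, -0.703]
force: [0.3, 0.7, 0.3]
width: 85.4
finger_force: 0.0
```

arm_command([
  [0.2, 0, 0, 0, 0, 0, 0],
  [0.3, 0, 0, 0, 0, 0, 0],
  [0.4, 0, 0, 0, 0, 0, 0],
  [0.5, 0, 0, 0, 0, 0, 0],
  [0.6, 0, 0, 0, 0, 0, 0],
  [0.8, 0, 0, 0, 0, 0, 0],
  [1, 0, 0, 0, 0, 0, 0],
  [1, 0, 0, 0, 0, 0, 0],
])

```text
time: 5.05
tcp_pos: [496.7, -108.8, 229.7]
eef_rot: [0.102, -3.046, -0.703]
force: [-0.6, -1.4, 2.3]
width: 15.3
finger_force: 58.5
```

```bash
python3 - <<'E'
from h import *
o=get_obs(); print(o["time"],o["tcp_pos"],o["eef_rot"],o["force"],o["width"],o["finger_force"])
R=Ro.from_rotvec(o["eef_rot"]).as_matrix(); print("grasp pt",o["tcp_pos"]+TG*R[:,2], "angle off",np.degrees(Ro.from_matrix(toolR(93.8,0).T@R).as_rotvec()))
W=cam("wrist"); cv2.imwrite("pics/w2.png",grab_frame("wrist"))
E
```

```text
5.05 [ 496.709 -108.836  229.732] [ 0.102 -3.046 -0.703] [-0.587 -1.403  2.276] 15.332573066010811 58.47776234149933
grasp pt [492.312 -41.149  90.694] angle off [-0.005 -0.036 -0.033]
```

View pics/w2.png

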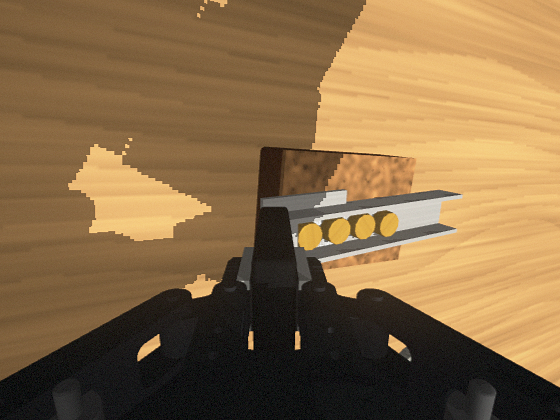

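```bash
cat >> h.py <<'E'
def pose(grip,yaw,pitch):
    R=toolR(yaw,pitch); return np.asarray(grip,float)-TG*R[:,2],R
def rows(a,b,calls,clo=1,ease=True):
    "rows from scoop-grip pose a=(grip,yaw,pitch) to b, smooth, 8 per call"
    N=8*calls; f=lambda u:u*u*(3-2*u) if ease else u
    P=lambda u:pose(np.array(a[0])+(np.array(b[0])-np.array(a[0]))*f(u),a[1]+(b[1]-a[1])*f(u),a[2]+(b[2]-a[2])*f(u))
    for c in range(calls):
        p0,R0=P(c*8/N)
        out=[]
        for k in range(1,9):
            p,R=P((c*8+k)/N); out.append([clo]+[round(float(v),3) for v in np.r_[R0.T@(p-p0)/500,np.degrees(Ro.from_matrix(R0.T@R).as_rotvec())/30]])
        print(out)
def lip(grip,yaw,pitch):
    return np.asarray(grip)+(Ro.from_euler("z",yaw,degrees=True)*Ro.from_euler("y",pitch,degrees=True)).apply([172,0,-51])
E
python3 - <<'E'
from h import *
W=cam("wrist"); L=lip((492.3,-41.1,90.7),93.8,0); d=np.array([np.cos(np.radians(93.8)),np.sin(np.radians(93.8)),0]);n=np.array([-d[1],d[0],0])
print(L,proj(W,L+15*n+[0,0,20]),proj(W,L-15*n+[0,0,20]))
g=(492.3,-41.1,90.7); g1=(492.3,-41.1,186.)
rows(g,93.8 and 0,1) if 0 else None
rows((g,93.8,0),(g1,93.8,-6),2)
rows((g1,93.8,-6),((467,-155,190.),3.8,-6),4)
E
```

```text
[480.901 130.522  39.7  ] [461.423 196.306] [455.239 234.007]
[[1, -0.0, 0.001, -0.002, -0.002, 0.0, -0.0], [1, 0.0, 0.002, -0.007, -0.009, -0.0, 0.0], [1, 0.0, 0.005, -0.016, -0.018, -0.0, 0.0], [1, 0.0, 0.008, -0.027, -0.031, -0.0, 0.0], [1, 0.0, 0.012, -0.04, -0.046, -0.0, 0.0], [1, 0.0, 0.016, -0.054, -0.063, -0.0, 0.0], [1, 0.0, 0.021, -0.069, -0.081, -0.0, 0.0], [1, 0.0, 0.026, -0.085, -0.1, -0.0, 0.0]]
[[1, -0.0, 0.006, -0.016, -0.019, 0.0, -0.0], [1, -0.0, 0.011, -0.031, -0.037, 0.0, -0.0], [1, 0.0, 0.016, -0.045, -0.054, -0.0, 0.0], [1, -0.0, 0.021, -0.057, -0.069, -0.0, 0.0], [1, 0.0, 0.024, -0.068, -0.082, 0.0, -0.0], [1, -0.0, 0.027, -0.076, -0.091, 0.0, -0.0], [1, 0.0, 0.029, -0.081, -0.098, 0.0, -0.0], [1, -0.0, 0.03, -0.083, -0.1, -0.0, 0.0]]
[[1, 0.001, -0.001, -0.0, 0.0, -0.005, 0.007], [1, 0.004, -0.002, -0.001, 0.0, -0.018, 0.029], [1, 0.008, -0.004, -0.003, 0.0, -0.039, 0.063], [1, 0.014, -0.008, -0.005, 0.0, -0.068, 0.109], [1, 0.021, -0.011, -0.008, 0.0, -0.104, 0.167], [1, 0.03, -0.016, -0.011, 0.0, -0.147, 0.235], [1, 0.039, -0.02, -0.014, 0.0, -0.195, 0.312],
[... 498 characters left out ...]
, -0.01, -0.0, -0.148, 0.237], [1, 0.02, -0.02, -0.014, 0.0, -0.221, 0.354], [1, 0.026, -0.025, -0.018, 0.0, -0.292, 0.467], [1, 0.032, -0.03, -0.021, 0.0, -0.36, 0.577], [1, 0.037, -0.033, -0.023, -0.0, -0.426, 0.682], [1, 0.042, -0.036, -0.025, 0.0, -0.488, 0.782], [1, 0.046, -0.038, -0.027, 0.0, -0.546, 0.875]]
[[1, 0.002, -0.003, -0.002, -0.0, -0.053, 0.086], [1, 0.004, -0.005, -0.004, 0.0, -0.102, 0.163], [1, 0.005, -0.007, -0.005, -0.0, -0.144, 0.231], [1, 0.006, -0.009, -0.006, 0.0, -0.18, 0.288], [1, 0.007, -0.01, -0.007, 0.0, -0.209, 0.335], [1, 0.008, -0.01, -0.008, 0.0, -0.231, 0.369], [1, 0.008, -0.011, -0.008, -0.0, -0.244, 0.39], [1, 0.008, -0.011, -0.008, -0.0, -0.248, 0.398]]
```

arm_command([
  [1, 0, 0.001, -0.003, -0.002, 0, 0],
  [1, 0, 0.002, -0.008, -0.009, 0, 0],
  [1, 0, 0.005, -0.016, -0.018, 0, 0],
  [1, 0, 0.008, -0.027, -0.031, 0, 0],
  [1, 0, 0.012, -0.04, -0.046, 0, 0],
  [1, 0, 0.016, -0.054, -0.063, 0, 0],
  [1, 0, 0.021, -0.069, -0.081, 0, 0],
  [1, 0, 0.026, -0.085, -0.1, 0, 0],
])

```text
time: 5.9
tcp_pos: [497.1, -115.8, 274.3]
eef_rot: [0.101, -3.024, -0.784]
force: [-0.3, 0.2, -2.7]
width: 15.4
finger_force: 58.4
```

arm_command([
  [1, 0, 0.006, -0.016, -0.019, 0, 0],
  [1, 0, 0.011, -0.031, -0.037, 0, 0],
  [1, 0, 0.016, -0.045, -0.054, 0, 0],
  [1, 0, 0.021, -0.057, -0.069, 0, 0],
  [1, 0, 0.024, -0.068, -0.082, 0, 0],
  [1, 0, 0.027, -0.076, -0.091, 0, 0],
  [1, 0, 0.029, -0.081, -0.098, 0, 0],
  [1, 0, 0.03, -0.083, -0.1, 0, 0],
])

```text
time: 6.7
tcp_pos: [497.6, -122.7, 317.2]
eef_rot: [0.1, -3.001, -0.861]
force: [0.2, -0.2, -1.7]
width: 15.4
finger_force: 58.5
```

arm_command([
  [1, 0.001, -0.001, 0, 0, -0.005, 0.007],
  [1, 0.004, -0.002, -0.001, 0, -0.018, 0.029],
  [1, 0.008, -0.004, -0.003, 0, -0.039, 0.063],
  [1, 0.014, -0.008, -0.005, 0, -0.068, 0.109],
  [1, 0.021, -0.011, -0.008, 0, -0.104, 0.167],
  [1, 0.03, -0.016, -0.011, 0, -0.147, 0.235],
  [1, 0.039, -0.02, -0.014, 0, -0.195, 0.312],
  [1, 0.05, -0.025, -0.017, 0, -0.248, 0.398],
])

```text
time: 7.5
tcp_pos: [473.1, -139.7, 317.7]
eef_rot: [0.272, 2.959, 0.849]
force: [-0.1, -0.1, -2.6]
width: 15.4
finger_force: 58.4
```

arm_command([
  [1, 0.01, -0.007, -0.005, 0, -0.058, 0.093],
  [1, 0.02, -0.014, -0.009, 0, -0.12, 0.193],
  [1, 0.031, -0.02, -0.014, 0, -0.186, 0.298],
  [1, 0.042, -0.027, -0.018, 0, -0.255, 0.407],
  [1, 0.054, -0.032, -0.022, 0, -0.326, 0.521],
  [1, 0.065, -0.038, -0.026, 0, -0.398, 0.637],
  [1, 0.076, -0.043, -0.029, 0, -0.472, 0.755],
  [1, 0.087, -0.047, -0.032, 0, -0.546, 0.875],
])

```text
time: 8.3
tcp_pos: [424.9, -159.8, 318.7]
eef_rot: [1.009, 2.661, 0.764]
force: [0.2, 1.0, -2.3]
width: 14.8
finger_force: 58.4
```

arm_command([
  [1, 0.007, -0.008, -0.005, 0, -0.074, 0.119],
  [1, 0.013, -0.014, -0.01, 0, -0.148, 0.237],
  [1, 0.02, -0.02, -0.014, 0, -0.221, 0.354],
  [1, 0.026, -0.025, -0.018, 0, -0.292, 0.467],
  [1, 0.032, -0.03, -0.021, 0, -0.36, 0.577],
  [1, 0.037, -0.033, -0.023, 0, -0.426, 0.682],
  [1, 0.042, -0.036, -0.025, 0, -0.488, 0.782],
  [1, 0.046, -0.038, -0.027, 0, -0.546, 0.875],
])

```text
time: 9.1
tcp_pos: [392.1, -161.6, 319.9]
eef_rot: [1.621, 2.213, 0.637]
force: [1.0, -0.9, -2.8]
width: 15.1
finger_force: 58.5
```

arm_command([
  [1, 0.002, -0.003, -0.002, 0, -0.053, 0.086],
  [1, 0.004, -0.005, -0.004, 0, -0.102, 0.163],
  [1, 0.005, -0.007, -0.005, 0, -0.144, 0.231],
  [1, 0.006, -0.009, -0.006, 0, -0.18, 0.288],
  [1, 0.007, -0.01, -0.007, 0, -0.209, 0.335],
  [1, 0.008, -0.01, -0.008, 0, -0.231, 0.369],
  [1, 0.008, -0.011, -0.008, 0, -0.244, 0.39],
  [1, 0.008, -0.011, -0.008, 0, -0.248, 0.398],
])

```text
time: 9.9
tcp_pos: [385.1, -160.1, 320.5]
eef_rot: [1.85, 1.974, 0.567]
force: [-0.6, -0.1, -3.0]
width: 15.3
finger_force: 58.5
```

```bash
cat >> h.py <<'E'
def state():
    "measured grip point and scoop yaw, pitch"
    o=get_obs(); R=Ro.from_rotvec(o["eef_rot"]).as_matrix(); g=o["tcp_pos"]+TG*R[:,2]
    M=R@np.linalg.inv(toolR(0,0)); e=Ro.from_matrix(M).as_euler("ZYX",degrees=True)
    print("t",o["time"],"grip",g,"yaw,pitch,roll",e,"F",o["force"],"T",o["ft_torque"],"w",o["width"],o["finger_force"]); return g,e[0],e[1]
E
python3 - <<'E'
from h import *
g,y,p=state(); L=lip(g,y,p); print("lip",L, get_obs()["qpos"])
W=cam("wrist"); n=np.array([-np.sin(np.radians(y)),np.cos(np.radians(y)),0])
u=(Ro.from_euler("z",y,degrees=True)*Ro.from_euler("y",p,degrees=True)).apply([0,0,20])
w=grab_frame("wrist"); s=grab_frame("side"); c=grab_frame("scene")
for nm,C in (("w",W),("side",cam("side")),("scene",cam("scene"))): print(nm,proj(C,L+15*n+u),proj(C,L-15*n+u),"mouth",proj(C,(653.5,-143.3,100)))
cv2.imwrite("pics/w3.png",w); cv2.imwrite("pics/s3.png",np.hstack([cv2.resize(s[100:300,150:400],None,fx=1.6,fy=1.6),cv2.resize(c[130:330,150:400],None,fx=1.6,fy=1.6)]))
E
```

```text
t 9.9 grip [ 466.871 -154.479  189.316] yaw,pitch,roll [ 3.732 -5.989  0.098] F [-0.562 -0.088 -2.985] T [-0.046  0.587  0.005] w 15.295988010906626 58.46491277217865
lip [ 642.879 -142.999  156.54 ] [-0.743  0.008  2.151  0.652  0.686 -1.26 ]
w [461.075 197.089] [454.935 234.859] mouth [386.147 196.801]
side [258.77  161.238] [258.897 150.58 ] mouth [253.042 190.489]
scene [244.49  180.378] [228.319 179.544] mouth [237.643 217.683]
```

View pics/w3.png

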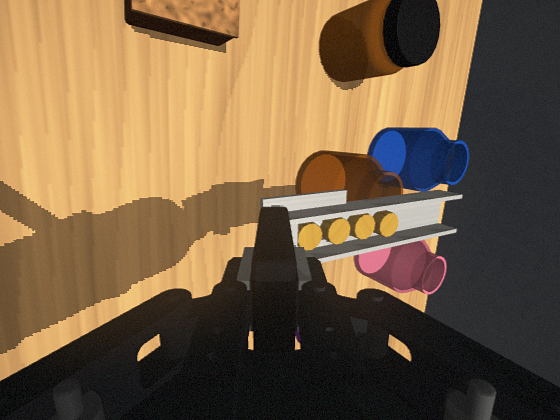

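View pics/s3.png

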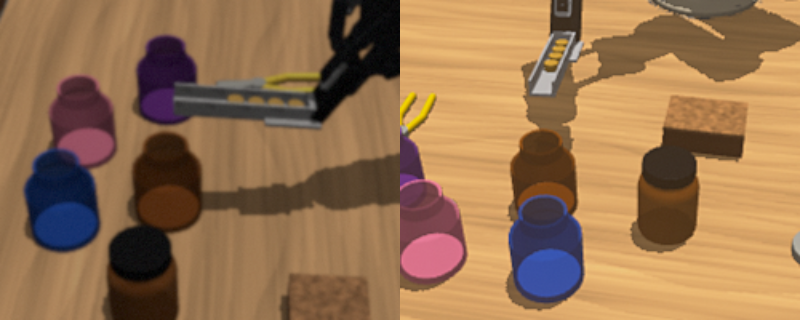

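The blanks still sit in the chute. The spout corners (wrist (463,195) and (456,231), side about (259,152)) match prediction within about 2 mm. I'll pin the jar rim with colour masks in the start pictures.

```bash
python3 - <<'E'
from h import *
for n,(x0,x1,y0,y1) in (("side",(215,285,175,250)),("scene",(210,270,205,275))):
    im=cv2.imread(f"pics/{n}0.png"); h=cv2.cvtColor(im,cv2.COLOR_BGR2HSV)[y0:y1,x0:x1]
    m=cv2.inRange(h,(5,140,20),(18,255,150))
    m=cv2.morphologyEx(m,cv2.MORPH_OPEN,np.ones((3,3)))
    k,l,s,_=cv2.connectedComponentsWithStats(m); i=1+np.argmax(s[1:,4]); m=l==i
    for r in range(0,m.shape[0],3):
        c=np.where(m[r])[0]
        if len(c): print(n,r+y0,c.min()+x0,c.max()+x0,(c.min()+c.max())/2+x0)
S,D=cam("scene"),cam("side")
for x in (650,653.5): print(proj(D,(x,-143.3,100)),proj(D,(x,-143.3,40)),proj(D,(x-26,-143.3,100)),proj(S,(x,-143.3,100)),proj(S,(x,-143.3,40)))
E
```

```text
side 184 244 262 253.0
side 187 241 266 253.5
side 190 239 267 253.0
side 193 239 267 253.0
side 196 238 270 254.0
side 199 235 273 254.0
side 202 233 275 254.0
side 205 233 275 254.0
side 208 233 275 254.0
side 211 233 275 254.0
side 214 233 275 254.0
side 217 234 275 254.5
side 220 234 275 254.5
side 223 234 275 254.5
side 226 234 275 254.5
side 229 235 275 255.0
side 232 235 275 255.0
side 235 236 274 255.0
side 238 237 272 254.5
side 241 243 269 256.0
side 244 251 264 257.5
scene 211 238 241 239.5
scene 214 229 248 238.5
scene 217 226 249 237.5
scene 220 225 250 237.5
scene 223 225 253 239.0
scene 226 223 256 239.5
scene 229 221 258 239.5
scene 232 219 258 238.5
scene 235 219 259 239.0
scene 238 219 259 239.0
scene 241 220 259 239.5
scene 244 220 259 239.5
scene 247 220 260 240.0
scene 250 221 260 240.5
scene 253 221 260 240.5
scene 256 221 260 240.5
scene 259 255 260 257.5
scene 262 255 258 256.5
[255.009 190.535] [256.176 215.389] [269.641 190.883] [238.13  216.595] [240.408 240.79 ]
[253.042 190.489] [254.288 215.341] [267.67  190.836] [237.643 217.683] [239.948 241.909]
```

```bash
cat >> h.py <<'E'
def grip_for(L,yaw,pitch,back=0):
    "grip point putting the underside point `back` mm behind the lip at L"
    return np.asarray(L,float)-(Ro.from_euler("z",yaw,degrees=True)*Ro.from_euler("y",pitch,degrees=True)).apply([172-back,0,-51])
E
python3 - <<'E'
from h import *
g,y,p=state(); g2=grip_for((639,-145.8,104.5),3.8,12); print(g2)
rows((g,3.8,p),(g2,3.8,12),3)
E
```

```text
t 10.05 grip [ 467.144 -154.652  189.321] yaw,pitch,roll [ 3.774 -5.988  0.082] F [ 0.96   0.051 -2.679] T [-0.11   0.596 -0.046] w 15.51820070533123 58.46512019634247
[ 481.709 -156.247  190.146]
[[1, -0.0, 0.001, 0.0, 0.003, 0.0, -0.0], [1, -0.0, 0.002, 0.0, 0.012, -0.0, -0.0], [1, -0.0, 0.005, 0.001, 0.026, 0.0, -0.0], [1, -0.0, 0.009, 0.001, 0.044, -0.0, 0.0], [1, -0.001, 0.014, 0.002, 0.067, -0.0, 0.0], [1, -0.001, 0.019, 0.003, 0.094, -0.0, 0.0], [1, -0.001, 0.025, 0.003, 0.123, 0.0, -0.0], [1, -0.001, 0.032, 0.005, 0.155, -0.0, 0.0]]
[[1, -0.0, 0.007, 0.001, 0.034, 0.0, 0.0], [1, -0.001, 0.014, 0.002, 0.07, 0.0, -0.0], [1, -0.001, 0.022, 0.003, 0.107, 0.0, -0.0], [1, -0.001, 0.03, 0.004, 0.144, 0.0, -0.0], [1, -0.002, 0.037, 0.005, 0.182, 0.0, -0.0], [1, -0.002, 0.045, 0.006, 0.219, 0.0, -0.0], [1, -0.002, 0.052, 0.008, 0.254, 0.0, -0.0], [1, -0.002, 0.059, 0.009, 0.289, 0.0, -0.0]]
[[1, -0.0, 0.007, 0.0, 0.032, -0.0, 0.0], [1, -0.001, 0.013, 0.001, 0.062, -0.0, 0.0], [1, -0.001, 0.018, 0.001, 0.088, -0.0, 0.0], [1, -0.001, 0.023, 0.002, 0.111, 0.0, 0.0], [1, -0.001, 0.027, 0.002, 0.13, -0.0, 0.0], [1, -0.001, 0.03, 0.003, 0.144, -0.0, 0.0], [1, -0.001, 0.032, 0.003, 0.152, -0.0, 0.0], [1, -0.001, 0.032, 0.003, 0.155, -0.0, 0.0]]
```

arm_command([
  [1, 0, 0.001, 0, 0.003, 0, 0],
  [1, 0, 0.002, 0, 0.012, 0, 0],
  [1, 0, 0.005, 0.001, 0.026, 0, 0],
  [1, 0, 0.009, 0.001, 0.044, 0, 0],
  [1, -0.001, 0.014, 0.002, 0.067, 0, 0],
  [1, -0.001, 0.019, 0.003, 0.094, 0, 0],
  [1, -0.001, 0.025, 0.003, 0.123, 0, 0],
  [1, -0.001, 0.032, 0.005, 0.155, 0, 0],
])

```text
time: 10.85
tcp_pos: [400.6, -159.8, 327.1]
eef_rot: [1.897, 2.026, 0.493]
force: [1.1, 0.5, -1.9]
width: 15.5
finger_force: 58.5
```

arm_command([
  [1, 0, 0.007, 0.001, 0.034, 0, 0],
  [1, -0.001, 0.014, 0.002, 0.07, 0, 0],
  [1, -0.001, 0.022, 0.003, 0.107, 0, 0],
  [1, -0.001, 0.03, 0.004, 0.144, 0, 0],
  [1, -0.002, 0.037, 0.005, 0.182, 0, 0],
  [1, -0.002, 0.045, 0.006, 0.219, 0, 0],
  [1, -0.002, 0.052, 0.008, 0.254, 0, 0],
  [1, -0.002, 0.059, 0.009, 0.289, 0, 0],
])

```text
time: 11.65
tcp_pos: [429.0, -158.9, 336.5]
eef_rot: [1.982, 2.117, 0.348]
force: [-0.1, 0.4, -1.7]
width: 15.4
finger_force: 58.5
```

arm_command([
  [1, 0, 0.007, 0, 0.032, 0, 0],
  [1, -0.001, 0.013, 0.001, 0.062, 0, 0],
  [1, -0.001, 0.018, 0.001, 0.088, 0, 0],
  [1, -0.001, 0.023, 0.002, 0.111, 0, 0],
  [1, -0.001, 0.027, 0.002, 0.13, 0, 0],
  [1, -0.001, 0.03, 0.003, 0.144, 0, 0],
  [1, -0.001, 0.032, 0.003, 0.152, 0, 0],
  [1, -0.001, 0.032, 0.003, 0.155, 0, 0],
])

```text
time: 12.45
tcp_pos: [444.3, -158.4, 340.2]
eef_rot: [2.025, 2.164, 0.267]
force: [0.3, 0.2, -1.9]
width: 14.9
finger_force: 58.5
```

```bash
python3 - <<'E'
from h import *
g,y,p=state(); L=lip(g,y,p); print("lip",L)
W=cam("wrist"); n=np.array([-np.sin(np.radians(y)),np.cos(np.radians(y)),0])
w=grab_frame("wrist"); s=grab_frame("side"); c=grab_frame("scene")
for nm,C in (("w",W),("side",cam("side")),("scene",cam("scene"))): print(nm,proj(C,L+15*n),proj(C,L-15*n),"mouth",proj(C,(653,-142.8,100)))
crop=lambda im,x,y:cv2.resize(im[y:y+100,x:x+130],None,fx=3,fy=3,interpolation=cv2.INTER_CUBIC)
cv2.imwrite("pics/s4.png",np.vstack([np.hstack([crop(s,200,145),crop(c,180,170)]),np.hstack([crop(w,340,150),crop(w,260,150)])]))
E
```

```text
t 12.45 grip [ 481.715 -155.736  190.107] yaw,pitch,roll [ 3.807 11.986  0.062] F [ 0.288  0.166 -1.899] T [-0.074  0.308 -0.04 ] w 14.923812238554454 58.49293828010559
lip [ 639.025 -145.267  104.499]
w [437.111 192.036] [432.106 227.38 ] mouth [445.189 205.794]
side [261.164 193.511] [261.207 182.657] mouth [253.301 190.677]
scene [246.158 211.696] [230.823 210.792] mouth [237.967 217.553]
```

View pics/s4.png

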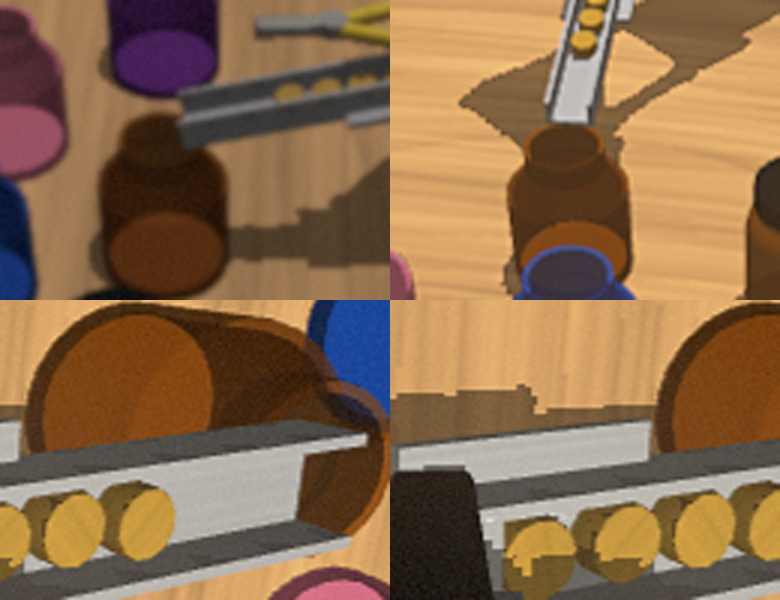

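In the crops, the side view shows the lip over the near rim at crop (185,140). The wrist view shows the floor's front edge from (441.7,201.7) to (439,223.3), with the rim's right edge near column 469 and rows 178–230. I'll cast those points onto their planes.

```bash
python3 - <<'E'
from h import *
W=cam("wrist");D=cam("side");S=cam("scene")
a,b=onz(W,(441.7,201.7),108.4),onz(W,(439,223.3),108.4); print(a,b,(a+b)/2,np.linalg.norm(a-b))
for p in ((469,205),(450,230),(452,178)): print("rim",onz(W,p,100))
# scene floor edge front: crop (552,122),(594,124)
for p in (((552-390)/3+180,122/3+170),((594-390)/3+180,124/3+170)): print("scene lip",onz(S,p,104.5))
print("side lip bottom",onz(D,(185/3+200,146/3+145),104.5), "scene rim", [onz(S,((x-390)/3+180,y/3+170),100) for x,y in ((524,147),(605,147),(564,124),(564,170))])
E
```

```text
[ 640.399 -137.314  108.4  ] [ 642.064 -155.45   108.4  ] [ 641.231 -146.382  108.4  ] 18.212383926929068
rim [ 677.217 -141.954  100.   ]
rim [ 662.993 -164.347  100.   ]
rim [ 653.785 -119.153  100.   ]
scene lip [ 638.618 -154.291  104.5  ]
scene lip [ 636.302 -127.098  104.5  ]
side lip bottom [ 637.122 -129.912  104.5  ] scene rim [array([ 661.597, -166.526,  100.   ]), array([ 653.133, -115.956,  100.   ]), array([ 633.53 , -148.068,  100.   ]), array([ 680.211, -135.283,  100.   ])]
```

arm_command([
  [1, 0, 0.001, 0.001, 0, 0, 0],
  [1, 0, 0.001, 0.002, 0, 0, 0],
  [1, 0, 0.002, 0.003, 0, 0, 0],
  [1, 0, 0.002, 0.004, 0, 0, 0],
  [1, 0, 0.002, 0.005, 0, 0, 0],
  [1, 0, 0.002, 0.006, 0, 0, 0],
  [1, 0, 0.002, 0.007, 0, 0, 0],
  [1, 0, 0.002, 0.008, 0, 0, 0],
])

```text
time: 13.4
tcp_pos: [446.2, -158.2, 336.5]
eef_rot: [2.025, 2.163, 0.267]
force: [-0.2, 0.0, -2.4]
width: 15.3
finger_force: 58.5
```

```bash
python3 - <<'E'
from h import *
g,y,p=state(); print("lip",lip(g,y,p))
E
```

```text
t 13.4 grip [ 483.551 -155.594  186.394] yaw,pitch,roll [ 3.804 11.982  0.065] F [-0.222  0.018 -2.432] T [-0.024  0.297 -0.072] w 15.305809427692331 58.49356949329376
lip [ 640.869 -145.134  100.798]
```

arm_command([
  [1, 0, 0, 0.0003, 0, 0, 0],
  [1, 0, 0, 0.0006, 0, 0, 0],
  [1, 0, 0, 0.001, 0, 0, 0],
  [1, 0, 0, 0.0013, 0, 0, 0],
  [1, 0, -0.0005, 0.0016, 0, 0, 0],
  [1, 0, -0.0005, 0.002, 0, 0, 0],
  [1, 0, -0.0005, 0.002, 0, 0, 0],
  [1, 0, -0.0005, 0.002, 0, 0, 0],
])

```text
time: 14.2
tcp_pos: [446.2, -158.2, 335.5]
eef_rot: [2.025, 2.163, 0.267]
force: [-0.3, -0.2, -1.2]
width: 15.1
finger_force: 58.5
```

```bash
python3 - <<'E'
from h import *
g,y,p=state(); print("lip",lip(g,y,p))
E
```

```text
t 14.2 grip [ 483.56  -155.602  185.407] yaw,pitch,roll [ 3.802 11.979  0.065] F [-0.346 -0.194 -1.234] T [-0.025  0.275 -0.029] w 15.132356975663 58.49352300167084
lip [ 640.882 -145.146   99.818]
```

arm_command([
  [1, 0, 0, 0.0003, 0, 0, 0],
  [1, 0, 0, 0.0006, 0, 0, 0],
  [1, 0, 0, 0.001, 0, 0, 0],
  [1, 0, 0, 0.0013, 0, 0, 0],
  [1, 0, -0.0005, 0.0016, 0, 0, 0],
  [1, 0, -0.0005, 0.002, 0, 0, 0],
  [1, 0, -0.0005, 0.002, 0, 0, 0],
  [1, 0, -0.0005, 0.002, 0, 0, 0],
])

```text
time: 15.0
tcp_pos: [446.2, -158.2, 334.5]
eef_rot: [2.025, 2.163, 0.267]
force: [-0.0, 0.6, -1.5]
width: 15.6
finger_force: 58.5
```

```bash
python3 - <<'E'
from h import *
g,y,p=state(); print("lip",lip(g,y,p))
E
```

```text
t 15.0 grip [ 483.553 -155.609  184.385] yaw,pitch,roll [ 3.803 11.98   0.062] F [-0.024  0.605 -1.482] T [ 0.008  0.346 -0.026] w 15.640179659521088 58.492820262908936
lip [ 640.874 -145.15    98.795]
```

arm_command([
  [1, 0, 0, 0.0003, 0, 0, 0],
  [1, 0, 0, 0.0006, 0, 0, 0],
  [1, 0, 0, 0.001, 0, 0, 0],
  [1, 0, 0, 0.0013, 0, 0, 0],
  [1, 0, -0.0005, 0.0016, 0, 0, 0],
  [1, 0, -0.0005, 0.002, 0, 0, 0],
  [1, 0, -0.0005, 0.002, 0, 0, 0],
  [1, 0, -0.0005, 0.002, 0, 0, 0],
])

```text
time: 15.8
tcp_pos: [446.2, -158.3, 333.5]
eef_rot: [2.025, 2.163, 0.267]
force: [-0.9, 0.1, -2.0]
width: 15.4
finger_force: 58.6
```

```bash
python3 - <<'E'
from h import *
g,y,p=state(); print("lip",lip(g,y,p))
s=grab_frame("side"); c=grab_frame("scene"); w=grab_frame("wrist")
crop=lambda im,x,y:cv2.resize(im[y:y+100,x:x+130],None,fx=3,fy=3,interpolation=cv2.INTER_CUBIC)
cv2.imwrite("pics/s5.png",np.vstack([np.hstack([crop(s,200,145),crop(c,180,170)]),np.hstack([crop(w,340,150),cv2.resize(s[165:215,225:290],None,fx=6,fy=6,interpolation=cv2.INTER_CUBIC)])]))
E
```

```text
t 15.8 grip [ 483.636 -155.639  183.433] yaw,pitch,roll [ 3.799 11.966  0.058] F [-0.889  0.141 -2.012] T [-0.     0.258  0.005] w 15.402332916819246 58.55879545211792
lip [ 640.978 -145.193   97.879]
```

arm_command([
  [1, 0, 0, 0.0003, 0, 0, 0],
  [1, 0, 0, 0.0006, 0, 0, 0],
  [1, 0, 0, 0.001, 0, 0, 0],
  [1, 0, 0, 0.001, 0, 0, 0],
  [1, 0, 0, 0.001, 0, 0, 0],
  [1, 0, 0, 0.001, 0, 0, 0],
  [1, 0, 0, 0.001, 0, 0, 0],
  [1, 0, 0, 0.001, 0, 0, 0],
])

```text
time: 16.75
tcp_pos: [446.4, -158.3, 333.0]
eef_rot: [2.025, 2.163, 0.267]
force: [-0.3, -1.1, -1.2]
width: 15.5
finger_force: 58.7
```

```bash
python3 - <<'E'
from h import *
g,y,p=state(); print("lip",lip(g,y,p))
for i in range(3): grab_frame("side"); o=get_obs(); print(o["force"],o["ft_torque"],o["tcp_pos"])
E
```

```text
t 16.75 grip [ 483.828 -155.674  182.971] yaw,pitch,roll [ 3.797 11.958  0.053] F [-0.349 -1.073 -1.207] T [0.018 0.006 0.013] w 15.518587276204 58.69486391544342
lip [ 641.182 -145.231   97.439]
[-0.417  0.374 -1.204] [-0.003 -0.055  0.018] [ 446.364 -158.28   333.043]
[ 0.142 -1.477  0.407] [-0.061 -0.007 -0.036] [ 446.369 -158.269  333.052]
[-0.34  -0.897 -0.508] [ 0.007  0.    -0.004] [ 446.352 -158.272  333.023]
```

```bash
python3 - <<'E'
from h import *
s=grab_frame("side"); c=grab_frame("scene"); w=grab_frame("wrist")
crop=lambda im,x,y:cv2.resize(im[y:y+100,x:x+130],None,fx=3,fy=3,interpolation=cv2.INTER_CUBIC)
cv2.imwrite("pics/s6.png",np.vstack([np.hstack([crop(s,200,145),crop(c,180,170)]),np.hstack([crop(w,340,150),cv2.resize(s[165:215,225:290],None,fx=6,fy=6,interpolation=cv2.INTER_CUBIC)])]))
E
```

```text
(no output)
```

View pics/s6.png

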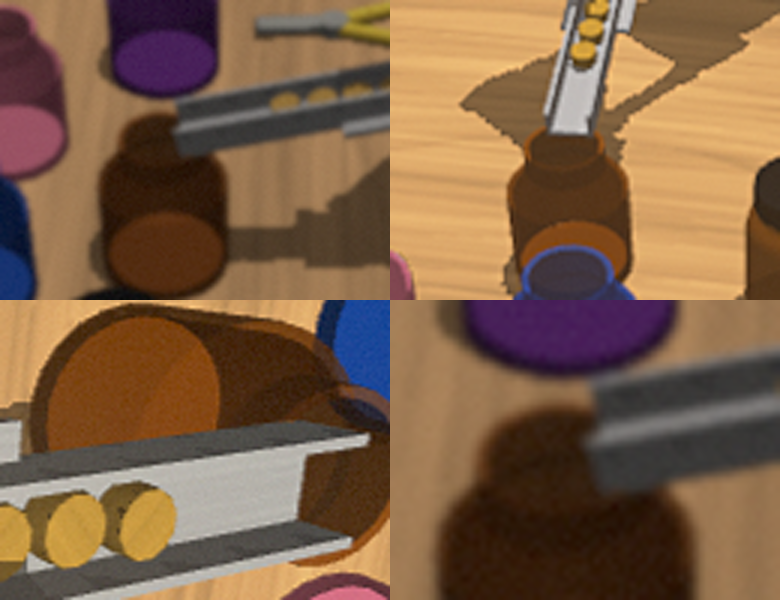

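The side and scene crops show the lip lying over the near rim (crop (595,490) and (571,134)), about 10 mm inside and laterally centred. The wrist torque drop puts the contact at about 1.5 N. Next is tipping about the contact line.

```bash
cat >> h.py <<'E'
def tip(P,deg,lift=0):
    o=get_obs(); R0=Ro.from_rotvec(o["eef_rot"]).as_matrix(); r=R0.T@(np.asarray(P)-o["tcp_pos"]); up=R0.T@[0,0,lift]
    out=[]
    for k in range(1,9):
        a=deg*k/8; Q=Ro.from_rotvec([np.radians(a),0,0]).as_matrix(); s=(r-Q@r+up*k/8)/500
        out.append([1]+[round(float(v),4) for v in (*s,a/30,0,0)])
    print(out)
E
python3 - <<'E'
from h import *
state(); P=(637,-145.4,100)
tip(P,8,0.3); tip(P,5)
E
```

```text
t 17.05 grip [ 483.788 -155.661  182.945] yaw,pitch,roll [ 3.796 11.963  0.056] F [ 0.34   0.767 -0.396] T [-0.071 -0.054  0.   ] w 15.376920034039335 58.70279610157013
[[1, 0.0, 0.0096, -0.0045, 0.0333, 0.0, 0.0], [1, 0.0, 0.0192, -0.0088, 0.0667, 0.0, 0.0], [1, 0.0, 0.0289, -0.013, 0.1, 0.0, 0.0], [1, 0.0, 0.0387, -0.0169, 0.1333, 0.0, 0.0], [1, 0.0, 0.0486, -0.0208, 0.1667, 0.0, 0.0], [1, 0.0, 0.0585, -0.0244, 0.2, 0.0, 0.0], [1, 0.0, 0.0684, -0.0279, 0.2333, 0.0, 0.0], [1, 0.0, 0.0785, -0.0311, 0.2667, 0.0, 0.0]]
[[1, 0.0, 0.006, -0.0028, 0.0208, 0.0, 0.0], [1, 0.0, 0.0119, -0.0055, 0.0417, 0.0, 0.0], [1, 0.0, 0.018, -0.0081, 0.0625, 0.0, 0.0], [1, 0.0, 0.024, -0.0107, 0.0833, 0.0, 0.0], [1, 0.0, 0.0301, -0.0132, 0.1042, 0.0, 0.0], [1, 0.0, 0.0362, -0.0157, 0.125, 0.0, 0.0], [1, 0.0, 0.0423, -0.0181, 0.1458, 0.0, 0.0], [1, -0.0, 0.0485, -0.0204, 0.1667, 0.0, 0.0]]
```

arm_command([
  [1, 0, 0.0096, -0.0045, 0.0333, 0, 0],
  [1, 0, 0.0192, -0.0088, 0.0667, 0, 0],
  [1, 0, 0.0289, -0.013, 0.1, 0, 0],
  [1, 0, 0.0387, -0.0169, 0.1333, 0, 0],
  [1, 0, 0.0486, -0.0208, 0.1667, 0, 0],
  [1, 0, 0.0585, -0.0244, 0.2, 0, 0],
  [1, 0, 0.0684, -0.0279, 0.2333, 0, 0],
  [1, 0, 0.0785, -0.0311, 0.2667, 0, 0],
])

```text
time: 17.85
tcp_pos: [481.0, -155.9, 357.7]
eef_rot: [2.098, 2.241, 0.117]
force: [0.1, -0.4, -3.3]
width: 15.5
finger_force: 58.6
```

```bash
python3 - <<'E'
from h import *
g,y,p=state(); print("lip",lip(g,y,p))
tip((637,-145.4,100),5)
E
```

```text
t 17.85 grip [ 496.905 -154.708  203.819] yaw,pitch,roll [ 3.813 20.066  0.068] F [ 0.073 -0.359 -3.319] T [-0.134 -0.011 -0.067] w 15.455656714539078 58.64642322063446
lip [ 640.647 -145.128   96.901]
[[1, 0.0, 0.006, -0.0028, 0.0208, 0.0, 0.0], [1, 0.0, 0.0119, -0.0055, 0.0417, 0.0, 0.0], [1, 0.0, 0.018, -0.0081, 0.0625, 0.0, 0.0], [1, 0.0, 0.024, -0.0107, 0.0833, 0.0, 0.0], [1, 0.0, 0.0301, -0.0132, 0.1042, 0.0, 0.0], [1, 0.0, 0.0362, -0.0157, 0.125, 0.0, 0.0], [1, -0.0, 0.0423, -0.0181, 0.1458, 0.0, 0.0], [1, 0.0, 0.0485, -0.0204, 0.1667, 0.0, 0.0]]
```

arm_command([
  [1, 0, 0.006, -0.0028, 0.0208, 0, 0],
  [1, 0, 0.0119, -0.0055, 0.0417, 0, 0],
  [1, 0, 0.018, -0.0081, 0.0625, 0, 0],
  [1, 0, 0.024, -0.0107, 0.0833, 0, 0],
  [1, 0, 0.0301, -0.0132, 0.1042, 0, 0],
  [1, 0, 0.0362, -0.0157, 0.125, 0, 0],
  [1, 0, 0.0423, -0.0181, 0.1458, 0, 0],
  [1, 0, 0.0485, -0.0204, 0.1667, 0, 0],
])

```text
time: 18.65
tcp_pos: [503.8, -154.5, 370.4]
eef_rot: [2.139, 2.286, 0.02]
force: [1.1, 0.4, -3.1]
width: 15.3
finger_force: 58.6
```

arm_command([
  [1, 0, 0.006, -0.0028, 0.0208, 0, 0],
  [1, 0, 0.0119, -0.0055, 0.0417, 0, 0],
  [1, 0, 0.018, -0.0081, 0.0625, 0, 0],
  [1, 0, 0.024, -0.0107, 0.0833, 0, 0],
  [1, 0, 0.0301, -0.0132, 0.1042, 0, 0],
  [1, 0, 0.0362, -0.0157, 0.125, 0, 0],
  [1, 0, 0.0423, -0.0181, 0.1458, 0, 0],
  [1, 0, 0.0485, -0.0204, 0.1667, 0, 0],
])

```text
time: 19.45
tcp_pos: [527.8, -152.9, 381.0]
eef_rot: [-2.113, -2.257, 0.078]
force: [1.2, -0.4, -1.7]
width: 15.3
finger_force: 58.6
```

```bash
cat >> h.py <<'E'
def blanks(tag):
    "yellow blobs in the chute, wrist view"
    w=grab_frame("wrist"); cv2.imwrite(f"pics/{tag}.png",w)
    m=cv2.inRange(cv2.cvtColor(w,cv2.COLOR_BGR2HSV),(19,140,90),(32,255,255)); m[300:]=0; m[:, :280]=0
    m=cv2.morphologyEx(m,cv2.MORPH_OPEN,np.ones((3,3)))
    k,l,s,c=cv2.connectedComponentsWithStats(m); print("yellow",[(c[i].round(),s[i,4]) for i in range(1,k) if s[i,4]>30])
E
python3 - <<'E'
from h import *
g,y,p=state(); print("lip",lip(g,y,p)); blanks("t1")
E
```

```text
t 19.45 grip [ 516.956 -153.48   226.64 ] yaw,pitch,roll [ 3.818 30.029  0.07 ] F [ 1.215 -0.395 -1.746] T [-0.1   -0.251 -0.073] w 15.288265258693322 58.63148331642151
lip [ 640.073 -145.263   96.41 ]
yellow [(array([366., 227.]), np.int32(1112)), (array([315., 235.]), np.int32(485))]
```

arm_command([
  [1, 0, 0.006, -0.0028, 0.0208, 0, 0],
  [1, 0, 0.0119, -0.0055, 0.0417, 0, 0],
  [1, 0, 0.018, -0.0081, 0.0625, 0, 0],
  [1, 0, 0.024, -0.0107, 0.0833, 0, 0],
  [1, 0, 0.0301, -0.0132, 0.1042, 0, 0],
  [1, 0, 0.0362, -0.0157, 0.125, 0, 0],
  [1, 0, 0.0423, -0.0181, 0.1458, 0, 0],
  [1, 0, 0.0485, -0.0204, 0.1667, 0, 0],
])

```text
time: 20.3
tcp_pos: [552.7, -151.2, 389.5]
eef_rot: [-2.069, -2.211, 0.173]
force: [0.3, -0.5, -1.1]
width: 15.6
finger_force: 58.8
```

```bash
python3 - <<'E'
from h import *
g,y,p=state(); print("lip",lip(g,y,p)); blanks("t2")
E
```

```text
t 20.3 grip [ 528.464 -152.7    236.719] yaw,pitch,roll [ 3.831 35.024  0.069] F [ 0.331 -0.499 -1.093] T [-0.129 -0.258  0.009] w 15.571952365107055 58.754310607910156
lip [ 639.799 -145.244   96.241]
yellow [(array([449., 188.]), np.int32(46)), (array([464., 193.]), np.int32(133))]
```

arm_command([
  [1, 0, 0.006, -0.0028, 0.0208, 0, 0],
  [1, 0, 0.0119, -0.0055, 0.0417, 0, 0],
  [1, 0, 0.018, -0.0081, 0.0625, 0, 0],
  [1, 0, 0.024, -0.0107, 0.0833, 0, 0],
  [1, 0, 0.0301, -0.0132, 0.1042, 0, 0],
  [1, 0, 0.0362, -0.0157, 0.125, 0, 0],
  [1, 0, 0.0423, -0.0181, 0.1458, 0, 0],
  [1, 0, 0.0485, -0.0204, 0.1667, 0, 0],
])

```text
time: 21.15
tcp_pos: [578.2, -149.6, 395.7]
eef_rot: [-2.024, -2.163, 0.265]
force: [1.2, -0.6, -0.8]
width: 15.5
finger_force: 58.7
```

```bash
python3 - <<'E'
from h import *
g,y,p=state(); print("lip",lip(g,y,p)); blanks("t3")
s=grab_frame("side"); c=grab_frame("scene"); w=cv2.imread("pics/t3.png")
crop=lambda im,x,y:cv2.resize(im[y:y+100,x:x+130],None,fx=3,fy=3,interpolation=cv2.INTER_CUBIC)
cv2.imwrite("pics/s7.png",np.vstack([np.hstack([crop(s,200,145),crop(c,180,170)]),np.hstack([cv2.resize(w[150:300,280:475],(390,300)),cv2.resize(w,(390,300))])]))
E
```

```text
t 21.15 grip [ 540.769 -151.917  245.633] yaw,pitch,roll [ 3.841 40.027  0.078] F [ 1.155 -0.636 -0.792] T [-0.132 -0.406 -0.095] w 15.49785189896362 58.718029260635376
lip [ 639.455 -145.292   95.96 ]
yellow [(array([457., 190.]), np.int32(59)), (array([471., 196.]), np.int32(125))]
```

View pics/s7.png

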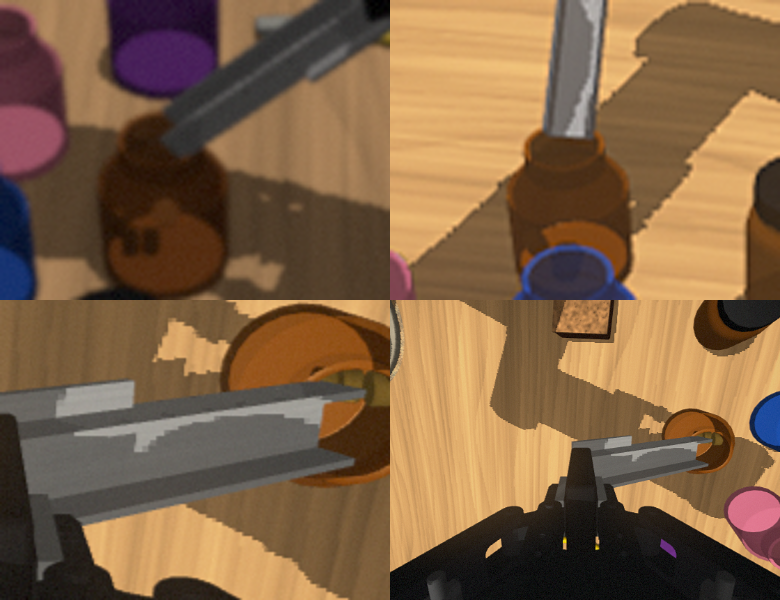

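The crops show the chute empty and brass-coloured shapes inside the jar (side crop (140,240), wrist crop (360,385)), and the jar hasn't moved. I've now used all 10 picture views, so from here on I'll check by numbers only.

```bash
python3 - <<'E'
from h import *
g,y,p=state(); A=(g,y,p); B=((g[0]-15,g[1],g[2]+55),3.8,40); C=((470,-154,195.),3.8,0); D=((492.3,-41.1,186.),93.8,0)
print("A");rows(A,B,1);print("B");rows(B,C,2);print("C");rows(C,D,4)
E
```

```text
t 21.3 grip [ 540.979 -151.826  245.36 ] yaw,pitch,roll [ 3.859 39.976  0.092] F [ 1.786  0.487 -0.621] T [-0.107 -0.516 -0.062] w 15.624689636510015 58.74378204345703
A
[[1, 0.0, -0.002, -0.004, 0.0, 0.0, 0.0], [1, 0.0, -0.009, -0.016, 0.0, 0.0, 0.0], [1, 0.001, -0.018, -0.031, 0.0, 0.0, 0.001], [1, 0.001, -0.028, -0.05, 0.0, 0.0, 0.001], [1, 0.001, -0.038, -0.068, 0.001, 0.0, 0.001], [1, 0.002, -0.047, -0.084, 0.001, 0.0, 0.002], [1, 0.002, -0.053, -0.095, 0.001, 0.0, 0.002], [1, 0.002, -0.055, -0.1, 0.001, 0.0, 0.002]]
B
[[1, 0.0, -0.003, 0.003, -0.015, -0.0, -0.0], [1, 0.0, -0.012, 0.01, -0.057, 0.0, -0.0], [1, 0.0, -0.025, 0.022, -0.123, -0.0, -0.0], [1, 0.0, -0.043, 0.038, -0.208, -0.0, 0.0], [1, 0.001, -0.063, 0.058, -0.309, -0.0, 0.0], [1, 0.001, -0.086, 0.081, -0.422, -0.0, 0.0], [1, 0.001, -0.11, 0.107, -0.542, 0.0, -0.0], [1, 0.002, -0.135, 0.134, -0.667, 0.0, -0.0]]
[[1, 0.0, -0.033, 0.019, -0.124, -0.0, 0.0], [1, 0.001, -0.064, 0.039, -0.245, -0.0, 0.0], [1, 0.001, -0.093, 0.058, -0.357, -0.0, 0.0], [1, 0.001, -0.119, 0.077, -0.458, -0.0, 0.0], [1, 0.001, -0.141, 0.093, 
[... 948 characters left out ...]
009, 0.017, 0.01, -0.0, 0.123, -0.251], [1, -0.013, 0.027, 0.016, -0.0, 0.183, -0.375], [1, -0.017, 0.036, 0.021, -0.0, 0.241, -0.495], [1, -0.021, 0.046, 0.027, -0.0, 0.298, -0.611], [1, -0.025, 0.057, 0.033, -0.0, 0.353, -0.723], [1, -0.028, 0.067, 0.039, -0.0, 0.404, -0.828], [1, -0.03, 0.076, 0.044, -0.0, 0.452, -0.927]]
[[1, -0.007, 0.007, 0.004, 0.0, 0.044, -0.091], [1, -0.014, 0.013, 0.008, 0.0, 0.084, -0.172], [1, -0.02, 0.019, 0.011, 0.0, 0.119, -0.244], [1, -0.024, 0.024, 0.014, 0.0, 0.149, -0.305], [1, -0.028, 0.029, 0.017, 0.0, 0.173, -0.355], [1, -0.031, 0.032, 0.019, 0.0, 0.191, -0.391], [1, -0.033, 0.034, 0.02, 0.0, 0.202, -0.414], [1, -0.034, 0.035, 0.02, 0.0, 0.205, -0.421]]
```

arm_command([
  [1, 0, -0.002, -0.004, 0, 0, 0],
  [1, 0, -0.009, -0.016, 0, 0, 0],
  [1, 0.001, -0.018, -0.031, 0, 0, 0],
  [1, 0.001, -0.028, -0.05, 0, 0, 0],
  [1, 0.001, -0.038, -0.068, 0, 0, 0],
  [1, 0.002, -0.047, -0.084, 0, 0, 0],
  [1, 0.002, -0.053, -0.095, 0, 0, 0],
  [1, 0.002, -0.055, -0.1, 0, 0, 0],
])

```text
time: 22.1
tcp_pos: [563.0, -149.6, 451.9]
eef_rot: [-2.025, -2.164, 0.263]
force: [-0.6, -0.0, -2.0]
width: 15.3
finger_force: 58.7
```

arm_command([
  [1, 0, -0.003, 0.003, -0.015, 0, 0],
  [1, 0, -0.012, 0.01, -0.057, 0, 0],
  [1, 0, -0.025, 0.022, -0.123, 0, 0],
  [1, 0, -0.043, 0.038, -0.208, 0, 0],
  [1, 0.001, -0.063, 0.058, -0.309, 0, 0],
  [1, 0.001, -0.086, 0.081, -0.422, 0, 0],
  [1, 0.001, -0.11, 0.107, -0.542, 0, 0],
  [1, 0.002, -0.135, 0.134, -0.667, 0, 0],
])

```text
time: 22.9
tcp_pos: [480.8, -153.8, 401.2]
eef_rot: [2.096, 2.24, 0.121]
force: [0.2, 0.3, -1.8]
width: 15.5
finger_force: 58.7
```

arm_command([
  [1, 0, -0.033, 0.019, -0.124, 0, 0],
  [1, 0.001, -0.064, 0.039, -0.245, 0, 0],
  [1, 0.001, -0.093, 0.058, -0.357, 0, 0],
  [1, 0.001, -0.119, 0.077, -0.458, 0, 0],
  [1, 0.001, -0.141, 0.093, -0.544, 0, 0],
  [1, 0.001, -0.158, 0.106, -0.609, 0, 0],
  [1, 0.002, -0.169, 0.115, -0.652, 0, 0],
  [1, 0.002, -0.173, 0.118, -0.667, 0, 0],
])

```text
time: 23.7
tcp_pos: [400.5, -157.6, 333.1]
eef_rot: [1.912, 2.041, 0.472]
force: [0.4, -0.2, -1.8]
width: 15.5
finger_force: 58.7
```

arm_command([
  [1, 0, 0, 0, 0, 0.004, -0.008],
  [1, 0, 0.001, 0, 0, 0.015, -0.03],
  [1, 0, 0.001, 0.001, 0, 0.033, -0.067],
  [1, 0, 0.002, 0.002, 0, 0.057, -0.116],
  [1, 0.001, 0.004, 0.003, 0, 0.086, -0.177],
  [1, 0.001, 0.005, 0.005, 0, 0.121, -0.249],
  [1, 0.001, 0.008, 0.006, 0, 0.161, -0.331],
  [1, 0.002, 0.011, 0.008, 0, 0.205, -0.421],
])

```text
time: 24.5
tcp_pos: [409.1, -156.9, 333.5]
eef_rot: [1.661, 2.287, 0.529]
force: [-0.7, -0.0, -0.9]
width: 15.3
finger_force: 58.7
```

arm_command([
  [1, 0, 0.004, 0.002, 0, 0.048, -0.099],
  [1, -0.001, 0.008, 0.005, 0, 0.1, -0.204],
  [1, -0.001, 0.013, 0.009, 0, 0.154, -0.315],
  [1, -0.002, 0.019, 0.012, 0, 0.211, -0.432],
  [1, -0.002, 0.025, 0.016, 0, 0.269, -0.552],
  [1, -0.002, 0.032, 0.021, 0, 0.329, -0.675],
  [1, -0.001, 0.04, 0.026, 0, 0.391, -0.801],
  [1, -0.001, 0.049, 0.031, 0, 0.452, -0.927],
])

```text
time: 25.3
tcp_pos: [436.8, -148.6, 330.2]
eef_rot: [1.02, 2.731, 0.631]
force: [-0.0, 0.0, -1.4]
width: 15.1
finger_force: 58.7
```

arm_command([
  [1, -0.005, 0.008, 0.005, 0, 0.062, -0.126],
  [1, -0.009, 0.017, 0.01, 0, 0.123, -0.251],
  [1, -0.013, 0.027, 0.016, 0, 0.183, -0.375],
  [1, -0.017, 0.036, 0.021, 0, 0.241, -0.495],
  [1, -0.021, 0.046, 0.027, 0, 0.298, -0.611],
  [1, -0.025, 0.057, 0.033, 0, 0.353, -0.723],
  [1, -0.028, 0.067, 0.039, 0, 0.404, -0.828],
  [1, -0.03, 0.076, 0.044, 0, 0.452, -0.927],
])

```text
time: 26.1
tcp_pos: [477.3, -125.5, 327.0]
eef_rot: [0.265, 3.01, 0.695]
force: [0.4, 0.5, -1.6]
width: 15.0
finger_force: 58.7
```

arm_command([
  [1, -0.007, 0.007, 0.004, 0, 0.044, -0.091],
  [1, -0.014, 0.013, 0.008, 0, 0.084, -0.172],
  [1, -0.02, 0.019, 0.011, 0, 0.119, -0.244],
  [1, -0.024, 0.024, 0.014, 0, 0.149, -0.305],
  [1, -0.028, 0.029, 0.017, 0, 0.173, -0.355],
  [1, -0.031, 0.032, 0.019, 0, 0.191, -0.391],
  [1, -0.033, 0.034, 0.02, 0, 0.202, -0.414],
  [1, -0.034, 0.035, 0.02, 0, 0.205, -0.421],
])

```text
time: 26.9
tcp_pos: [496.7, -108.5, 325.6]
eef_rot: [0.101, -3.045, -0.704]
force: [-0.1, 1.4, -2.2]
width: 15.2
finger_force: 58.7
```

```bash
python3 - <<'E'
from h import *
g,y,p=state(); 
rows((g,y,p),((492.3,-41.1,94.),93.8,0),2)
# where is brass now, and is the jar where it was (side/scene views)?
for n in ("side","scene"):
    im=grab_frame(n); old=cv2.imread(f"pics/{n}0.png"); cv2.imwrite(f"pics/{n}8.png",im)
    for nm,i in (("old",old),("new",im)):
        m=cv2.inRange(cv2.cvtColor(i,cv2.COLOR_BGR2HSV),(5,140,20),(18,255,150)); x0,y0,x1,y1=(215,175,285,250) if n=="side" else (210,205,270,262)
        q=np.argwhere(m[y0:y1,x0:x1]>0); print(n,nm,"amber centroid",q.mean(0)[::-1]+[x0,y0],len(q))
E
```

```text
t 26.9 grip [492.273 -40.713 186.629] yaw,pitch,roll [93.8   -0.046 -0.047] F [-0.149  1.387 -2.155] T [-0.408 -0.078 -0.013] w 15.168965773672372 58.70951592922211
[[1, -0.0, -0.001, 0.002, 0.0, -0.0, 0.0], [1, -0.0, -0.004, 0.007, 0.0, -0.0, 0.0], [1, -0.0, -0.008, 0.015, 0.0, -0.0, 0.0], [1, -0.0, -0.013, 0.026, 0.0, -0.0, 0.0], [1, -0.0, -0.019, 0.039, 0.0, -0.0, 0.0], [1, -0.0, -0.026, 0.053, 0.0, -0.0, 0.0], [1, -0.0, -0.033, 0.068, 0.001, -0.0, 0.0], [1, -0.0, -0.041, 0.083, 0.001, -0.0, 0.0]]
[[1, -0.0, -0.008, 0.015, 0.0, -0.0, 0.0], [1, -0.0, -0.015, 0.031, 0.0, -0.0, 0.0], [1, -0.0, -0.022, 0.045, 0.0, -0.0, 0.0], [1, -0.0, -0.028, 0.057, 0.001, -0.0, 0.0], [1, -0.0, -0.033, 0.068, 0.001, -0.0, 0.0], [1, -0.0, -0.037, 0.076, 0.001, -0.0, 0.0], [1, -0.0, -0.04, 0.081, 0.001, -0.0, 0.0], [1, -0.0, -0.041, 0.083, 0.001, -0.0, 0.0]]
side old amber centroid [254.185 214.575] 2287
side new amber centroid [254.251 214.23 ] 2276
scene old amber centroid [239.574 235.647] 1515
scene new amber centroid [239.535 235.328] 1537
```

arm_command([
  [1, 0, -0.001, 0.002, 0, 0, 0],
  [1, 0, -0.004, 0.007, 0, 0, 0],
  [1, 0, -0.008, 0.015, 0, 0, 0],
  [1, 0, -0.013, 0.026, 0, 0, 0],
  [1, 0, -0.019, 0.039, 0, 0, 0],
  [1, 0, -0.026, 0.053, 0, 0, 0],
  [1, 0, -0.033, 0.068, 0.001, 0, 0],
  [1, 0, -0.041, 0.083, 0.001, 0, 0],
])

```text
time: 27.8
tcp_pos: [496.6, -108.7, 278.5]
eef_rot: [0.1, -3.045, -0.704]
force: [0.2, -0.4, -1.3]
width: 14.9
finger_force: 58.7
```

arm_command([
  [1, 0, -0.008, 0.015, 0, 0, 0],
  [1, 0, -0.015, 0.031, 0, 0, 0],
  [1, 0, -0.022, 0.045, 0, 0, 0],
  [1, 0, -0.028, 0.057, 0.001, 0, 0],
  [1, 0, -0.033, 0.068, 0.001, 0, 0],
  [1, 0, -0.037, 0.076, 0.001, 0, 0],
  [1, 0, -0.04, 0.081, 0.001, 0, 0],
  [1, 0, -0.041, 0.083, 0.001, 0, 0],
])

```text
time: 28.6
tcp_pos: [496.7, -109.0, 232.9]
eef_rot: [0.1, -3.046, -0.703]
force: [-0.1, -0.3, -1.3]
width: 15.4
finger_force: 58.7
```

```bash
python3 - <<'E'
from h import *
g,y,p=state(); rows((g,y,p),((492.3,-41.1,90.7),93.8,0),1)
E
```

```text
t 28.6 grip [492.375 -41.312  93.818] yaw,pitch,roll [93.762  0.006 -0.042] F [-0.087 -0.296 -1.342] T [-0.416  0.014 -0.01 ] w 15.423837099880808 58.71005952358246
[[1, 0.0, -0.0, 0.0, -0.0, 0.0, -0.0], [1, 0.0, -0.0, 0.001, -0.0, 0.0, -0.0], [1, 0.0, -0.001, 0.002, -0.0, 0.0, -0.0], [1, 0.0, -0.001, 0.003, -0.0, 0.0, -0.001], [1, 0.0, -0.002, 0.004, -0.0, 0.0, -0.001], [1, 0.0, -0.002, 0.005, -0.0, 0.0, -0.001], [1, 0.0, -0.002, 0.006, -0.0, 0.001, -0.001], [1, 0.0, -0.002, 0.006, -0.0, 0.001, -0.001]]
```

arm_command([
  [1, 0, 0, 0.001, 0, 0, 0],
  [1, 0, -0.001, 0.002, 0, 0, 0],
  [1, 0, -0.001, 0.003, 0, 0, 0],
  [1, 0, -0.002, 0.004, 0, 0, 0],
  [1, 0, -0.002, 0.0045, 0, 0, 0],
  [1, 0, -0.002, 0.005, 0, 0, 0],
  [1, 0, -0.002, 0.005, 0, 0, 0],
  [1, 0, -0.002, 0.005, 0, 0, 0],
])

```text
time: 29.4
tcp_pos: [496.7, -108.8, 230.4]
eef_rot: [0.1, -3.046, -0.703]
force: [-0.8, 0.3, -1.0]
width: 15.3
finger_force: 58.7
```

```bash
python3 - <<'E'
from h import *
g,y,p=state()
w=grab_frame("wrist"); a=cv2.imread("pics/w2.png"); r=(slice(150,270),slice(290,480))
h=lambda i:cv2.cvtColor(i[r],cv2.COLOR_BGR2GRAY).astype(np.float32)
print("shift vs at-grasp image",cv2.phaseCorrelate(h(a),h(w),cv2.createHanningWindow((190,120),cv2.CV_32F)))
E
```

```text
t 29.4 grip [492.366 -41.115  91.34 ] yaw,pitch,roll [93.765  0.012 -0.052] F [-0.839  0.27  -1.043] T [-0.408 -0.001 -0.003] w 15.283289454696417 58.71058523654938
shift vs at-grasp image ((-0.4063365141285118, -0.05507964433658685), 0.46918343421485686)
```

arm_command([
  [1, 0, 0, 0.0004, 0, 0, 0],
  [1, 0, 0, 0.0008, 0, 0, 0],
  [1, 0, 0, 0.0012, 0, 0, 0],
  [1, 0, -0.0005, 0.0014, 0, 0, 0],
  [1, 0, -0.0005, 0.0014, 0, 0, 0],
  [1, 0, -0.0005, 0.0014, 0, 0, 0],
  [1, 0, -0.0005, 0.0014, 0, 0, 0],
  [1, 0, -0.0005, 0.0014, 0, 0, 0],
])

```text
time: 30.25
tcp_pos: [496.7, -108.6, 229.7]
eef_rot: [0.1, -3.046, -0.704]
force: [0.0, -0.1, 0.0]
width: 15.5
finger_force: 58.9
```

```bash
python3 - <<'E'
from h import *
g,y,p=state()
E
```

```text
t 30.25 grip [492.345 -40.88   90.719] yaw,pitch,roll [93.76  -0.011 -0.051] F [ 0.049 -0.149  0.046] T [-0.039 -0.003 -0.001] w 15.518429592534112 58.88481259346008
```

The rest now carries the scoop's weight (force about 0), so I'm releasing and backing away along the handle.

arm_command([
  [0.6, 0, 0, 0, 0, 0, 0],
  [0.4, 0, 0, 0, 0, 0, 0],
  [0, 0, 0, 0, 0, 0, 0],
  [-1, 0, 0, 0, 0, 0, 0],
  [-1, 0, 0, 0, 0, 0, 0],
  [-1, 0, 0, 0, 0, 0, 0],
  [-1, 0, 0, 0, 0, 0, 0],
  [-1, 0, 0, 0, 0, 0, 0],
])

```text
time: 31.05
tcp_pos: [496.7, -108.7, 229.6]
eef_rot: [0.1, -3.046, -0.703]
force: [-0.2, 0.4, 0.6]
width: 85.3
finger_force: 0.0
```

arm_command([
  [-1, 0, 0, -0.01, 0, 0, 0],
  [-1, 0, 0, -0.03, 0, 0, 0],
  [-1, 0, 0, -0.06, 0, 0, 0],
  [-1, 0, 0, -0.1, 0, 0, 0],
  [-1, 0, 0, -0.14, 0, 0, 0],
  [-1, 0, 0, -0.17, 0, 0, 0],
  [-1, 0, 0, -0.19, 0, 0, 0],
  [-1, 0, 0, -0.204, 0, 0, 0],
])

```text
time: 31.85
tcp_pos: [499.6, -153.8, 322.5]
eef_rot: [0.1, -3.048, -0.702]
force: [-0.5, 0.3, 0.4]
width: 85.3
finger_force: 0.0
```

```bash
python3 - <<'E'
from h import *
g,y,p=state()
w=grab_frame("wrist"); cv2.imwrite("pics/w9.png",w); a=cv2.imread("pics/w1.png")
def pc(a,b,x0,x1,y0,y1):
    h=lambda i:cv2.cvtColor(i[y0:y1,x0:x1],cv2.COLOR_BGR2GRAY).astype(np.float32)
    return cv2.phaseCorrelate(h(a),h(b),cv2.createHanningWindow((x1-x0,y1-y0),cv2.CV_32F))
print("wrist scoop shift",pc(a,w,255,425,135,260),"spout",pc(a,w,370,420,160,215))
print("tcp",get_obs()["tcp_pos"],"was 499.468 -151.737 321.052")
for n in ("side","scene"):
    im=grab_frame(n); cv2.imwrite(f"pics/{n}9.png",im); old=cv2.imread(f"pics/{n}0.png")
    lst=dict(jar=(220,290,170,255),closed=(210,270,235,315),mandrel=(190,245,325,410)) if n=="side" else dict(jar=(205,275,200,265),closed=(290,345,215,290),mandrel=(385,440,225,305),pliers=(140,180,180,215))
    for k,b in lst.items(): print(n,k,pc(old,im,*b))
    m=cv2.inRange(cv2.cvtColor(im,cv2.COLOR_BGR2HSV),(19,150,110),(32,255,255)); kk,l,s,c=cv2.connectedComponentsWithStats(m); print([(c[i].round(),s[i,4]) for i in range(1,kk) if s[i,4]>8])
E
```

```text
t 31.85 grip [495.47  -86.286 183.351] yaw,pitch,roll [93.739  0.062 -0.116] F [-0.543  0.33   0.447] T [-0.172 -0.     0.011] w 85.32507410345896 0.0
wrist scoop shift ((1.51697569386792, -0.26262901513142367), 0.5798867472330729) spout ((0.7363959541840153, -0.7013342816406656), 0.8974791800181071)
tcp [ 499.84  -154.106  322.928] was 499.468 -151.737 321.052
side jar ((-0.2022782383812185, -0.005993883088144969), 0.7985669118386728)
side closed ((-0.019212988588844127, -0.059417795371594195), 0.9515031676491101)
side mandrel ((0.009854122163648782, -0.044336670216971186), 1.0134010837696217)
[(array([404.,  27.]), np.int32(18)), (array([450.,  35.]), np.int32(13)), (array([326., 152.]), np.int32(162))]
scene jar ((0.06240940770051395, 0.3544017759214739), 0.6040282297281572)
scene closed ((0.10528951611311044, 0.44550839443724755), 0.7883737835354275)
scene mandrel ((0.03295341925735329, -0.01318867205907992), 0.9700732415914536)
scene pliers ((0.018733234825642597, -0.04563168149904584), 0.984287794182698)
[(array([ 26., 127.]), np.int32(443)), (array([152., 197.]), np.int32(112)), (array([164., 200.]), np.int32(136))]
```

The scoop is back within about 1 mm of where it lay. Nothing else has moved and no brass shows outside the jar, so I'm handing in.

```bash
python3 -c "
from workcell import *
print(job_done())"
```

```text
the job is handed in; nothing more can be done
None
```

The four blanks are in the open jar, the empty scoop lies back on its rest as it lay, nothing else moved by the camera checks, and I handed the job in at about 32 s.

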